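# Rock the angle gauge to its set mark on a hewn block

## Task

We need to scribe the lean of a sculpture's seat on the rough oak block held in the vise. Put the wood offcut that lies on top of the block into the grey scrap tray, then stand the angle gauge on its foot, level and lengthwise, on the flat crown of the block, and gently rock it towards the end on the red tab's side until the swinging pointer settles on the red tab. Finish while still holding the gauge there, its foot resting on the block and the pointer steady on the tab for me to scribe along; leave everything else on the bench where it is.

Things in the scene. Friction and masses are not known exactly. Their poses are not given: they have to be found in the camera images.
- gauge: Angle gauge, about 0.26 kg, loose, upright on the bench at the start. Origin: centre of the foot's underside; z up, y along the foot, x across (dial normal). Aluminium foot 30 (x) by 112 (y) by 14 mm; yellow round housing 22 mm thick, 88 mm across, centre 56 mm up, with the same white dial on both faces; black grip on top, 24 mm thick (x), 48 mm long (y), 98 to 128 mm up, to be pinched across the 24 mm.
- gauge_grip (a point): Middle of the rubber grip, 112 mm above the foot's underside; axes as the gauge's. It moves with the gauge.
- pointer (a joint): The gauge's weighted black pointer, hanging freely from the dial's centre about the gauge's x axis, so it settles pointing straight down in about a second. Value in rad relative to the housing: 0 points at the middle of the foot, positive towards the foot's +y end. Lowering the foot's +y end by some angle makes it read plus that angle.
- set_tab (a joint): Red tab clipped on the gauge's bezel, on both faces, 5 mm wide (about 8 degrees of the dial): the mark. Same zero and sense as the pointer. Set 10 to 20 degrees towards the +y end (the gauge itself may stand turned any way) and stays there. When the foot's +y end is tipped down by that angle, pointer and tab coincide.
- pointer_tip (a point): Tip of the pointer, 34 mm from the dial's centre, in the middle of the gauge's thickness; its own z axis runs from the tip to the dial's centre.
- tab_tip (a point): Point of the red tab, 34 mm from the dial's centre, in the middle of the gauge's thickness; its own z axis runs to the dial's centre.
- block: Rough-hewn oak block fast in the blue vise, 70 (x) by 190 (y) by 90 mm high. Origin: centre of its underside, 32 mm above the bench; y lengthwise, z up. Uneven top: a level crown (y -21 to +21 mm), then shoulders falling 26 degrees towards +y, 29 towards -y. The gauge rocks on the crown's edges and will not stay tilted by itself. Vise jaws: 78 mm above the bench, 67 mm either side (x); T-bar 118 mm out at -x, low.
- crown (a point): Centre of the block's flat crown, 122 mm above the bench; axes as the block's.
- offcut: Pale wood offcut, loose, 95 (x) by 45 (y) by 38 mm high, about 85 g, lying flat across the crown of the block at the start. Origin: centre of its underside.
- tray: Grey plastic scrap tray, fixed to the bench, 200 (x) by 170 (y) by 55 mm high, walls 4 mm, floor 4 mm thick, empty but for a few flat shavings. Origin: centre of its underside.
- cup: Yellow cup, 76 mm wide, 90 mm high, off to one side. Bystander. Origin: centre of its underside.
- cork_block: Cork sanding block 60 by 105 by 34 mm behind the vise. Bystander. Origin: centre of its underside.
- pumpkin: Orange glazed pumpkin, 80 mm wide, 67 mm high. Bystander. Origin: centre of its underside.
- glaze_jar: Blue jar with a black lid, 68 mm wide, 85 mm high. Bystander. Origin: centre of its underside.
- figure: Small clay figure with a yellow hat, 60 mm wide, 105 mm high. Bystander. Origin: centre of its underside.
- chisel: Wood chisel, 230 mm long, 26 mm wide, lying flat. Bystander. Origin: near its middle, at the underside; x towards the blade.
- brush: Paint brush, 200 mm long, lying flat. Bystander. Origin: on its underside; x along it.
Not all that is in view belongs to the job. Leave any pink look-alike of the offcut alone.

How it is judged:
By the outcome, as a careful person would: the job done as asked, in the order asked, and still so for the second after the job is handed in, while the arm keeps its last pose, push and grip.
It also fails if it takes over 61 s, if anything falls off the work surface, if the arm or the gripper's body presses on something with over 40 N, if the wrist force passes 120 N, or if a joint passes its speed limit or range.

## Robot

A 6-joint arm with a two-finger parallel gripper is mounted at the origin on the work surface. World frame = base frame: x ahead of the robot, y to its left, z up, the work surface at z = 0. Lengths are in m, angles in rad, forces in N, time in s.
With the tool pointing down it reaches from about 0.35 to 0.925 m from the base axis. Payload 6.4 kg.
Tool frame: the origin (TCP) lies between the finger pads; the fingertips stand ctrl.tips_ahead ahead of it and the grasp point (between the pads) lies 8 mm behind it (ctrl.tips_ahead is the distance from the TCP to the fingertips, in m); z points along the fingers, y is the line along which they close (so a half turn about z gives the same grasp; the last joint's range is limited). The gripper opens to 85 mm and grips with 20 to 120 N. Pads are 22 mm wide; open, the fingers measure 114 mm over their backs; the gripper's body (76 mm by 85 mm) begins 54 mm behind the grasp point. The pads swing forward as they close: fully open they stand 13 mm farther back than shut.
Start: joints at [0.997, 0.245, 1.558, -0, 1.339, -0.174], TCP at [0.253, 0.599, 0.242] pointing down, gripper open.
Joint ranges: [-3.13, 3.13], [-1.02, 2.26], [0.13, 2.54], [-0.95, 4.09], [0.21, 2.88], [-2.74, 2.74]. Speed limits (rad/s): [2.57, 2.57, 3.14, 3.14, 3.14, 3.14].

## Interface

Orientations are given as a unit quaternion [w, x, y, z].
In Python, from rig import ctrl gives the robot as it stands.
- The arm moves only by the tool arm_command, never from a script. Its argument "steps" is a list of rows, each an object of numbers: "dx", "dy", "dz": the shift along the tool's x, y, z in m; "twist": the turn about the tool's z in rad. A call has 1 to 8 rows; each row is the pose to reach, as a shift and turn from the pose commanded when the call began, along the tool's axes at that moment; what a row does not reach only later rows make up. A row lasts 1/12 s, in which the tool goes at most 41.7 mm and 7.16 degrees, less where a joint would pass 70% of its speed; a pose out of reach is approached as far as the arm can. A call with a gripper value outside its range is refused whole. "gripper" is the opening, from 0 (shut) to 1 (fully open), set as the call begins (left out, the last holds). The fingers move at their own pace and stop on an object; "newtons" is the grip in N (left out, the last holds). Time passes only in rows, so rows that repeat a pose let the fingers close. It gives the time, the measured TCP pose, the force, the opening and the grip force at its end, in the units of the state.
- ctrl.read_state(): the state, without advancing time (a new reading comes with each control period).
- ctrl.camera(name): name is "scene" or "top" or "wrist"; returns a dict with "frame" (400x640x3 uint8, red, green, blue), "range_z" (400x640 float32, m along the optical axis (not along the pixel's ray), 0 where there is no reading), "fx", "fy", "cx", "cy" (pixels), "origin" and "rotation" of the camera in the world. Camera axes: x right, y up, looking along -z (the intrinsics and any distortion apply to the point x, -y, -z); pixel columns grow to the right and rows downward; lengths in m; the calibration is good to about 2 mm. A picture is of the moment at which its call begins.
- ctrl.hand_in(): hands the job in; it is judged then, once.
The state is a dict: "t": time; "joint_pos": joint angles; "dq": joint speeds; "tau": joint torques, N m; "ee_pos": TCP position; "eef_rot": TCP orientation; "force": force on the tool from outside, world axes, zero at the start; "torque": the same for the moment, N m; "opening": opening from 0.0 (shut) to 1.0 (fully open); "finger_force": force on a finger pad.
Only numpy, scipy, OpenCV 4.12 (cv2) and the standard library are available. Lean on these libraries where they do the work, as an engineer would, in place of code of your own. Each camera call takes 0.05 s, during which the arm holds its last target. There are 200 camera calls.

## Working session

There is one attempt and no reset: what is moved stays moved. The work goes in short steps, Python scripts to look and compute and a tool call to move; the robot and the scene stay as the last step left them, time stands still between calls to the robot, and variables do not carry over. Pictures are saved under pics/ and viewed, at most 10 in all, crops included, and the job is handed in when it is done.

Besides the shell and the picture viewer there is one more tool, called after ">>>" in YAML: its name, and indented under it one key for each argument. arm_command: Moves the arm, as the interface text tells. Its arguments: {"type":"object","properties":{"steps":{"type":"array"},"gripper":{"type":"number"},"newtons":{"type":"number"}},"required":["steps"]}

```bash
mkdir -p pics; cat > h.py <<'E'
import numpy as np, cv2
from rig import ctrl
from scipy.spatial.transform import Rotation as R
def cloud(c):
    z=c["range_z"].astype(float); v,u=np.mgrid[0:z.shape[0],0:z.shape[1]]
    p=np.stack([(u-c["cx"])/c["fx"]*z,-(v-c["cy"])/c["fy"]*z,-z],-1)
    r=np.array(c["rotation"]); 
    if r.shape!=(3,3): r=R.from_quat(np.roll(r,-1)).as_matrix()
    w=p@r.T+np.array(c["origin"]); w[z<=0]=np.nan
    return w
def save(n,im): cv2.imwrite("pics/"+n+".png",im[...,::-1])
E
python3 - <<'E'
from h import *
s=ctrl.read_state(); print(s, ctrl.tips_ahead)
for n in("scene","top"):
    c=ctrl.camera(n); print(n,{k:v for k,v in c.items() if k not in("frame","range_z")}); np.savez(n,w=cloud(c),f=c["frame"]); save(n,c["frame"])
E
```

```text
{'t': 0.0, 'joint_pos': array([ 9.96871727e-01,  2.45833072e-01,  1.55902345e+00, -4.07589133e-05,
        1.33871310e+00, -1.74082340e-01]), 'dq': array([-0.00058913, -0.0024671 , -0.00025331, -0.0008694 , -0.0007114 ,
       -0.00099236]), 'tau': array([ 1.79235117e-04, -4.29530382e+01, -3.26114452e+01, -2.44845105e-04,
        5.51055477e-03, -6.98711361e-06]), 'ee_pos': array([0.25271957, 0.59826709, 0.24116309]), 'eef_rot': array([-3.42679488e-04,  1.98587322e-01,  9.80082700e-01, -9.27395090e-04]), 'force': array([ 0.63777435, -0.37521371, -0.18983315]), 'torque': array([-4.84892561e-06,  5.05499824e-02,  2.81364142e-02]), 'finger_force': 0.0, 'opening': 0.9970094296201806} 0.011
scene {'fx': 468.52970295240397, 'fy': 468.52970295240397, 'cx': 322.95898825707087, 'cy': 200.72666150017292, 'origin': array([1.14394511, 0.57833585, 1.04433409]), 'rotation': array([0.38580511, 0.14561375, 0.33295427, 0.84799322])}
top {'fx': 395.63438749214055, 'fy': 395.63438749214055, 'cx': 319.5863395739529, 'cy': 197.41894891889757, 'origin': array([0.28736427, 0.02715412, 1.36752601]), 'rotation': array([ 0.71524486,  0.05044554, -0.06886112, -0.69364125])}
```

View pics/scene.png

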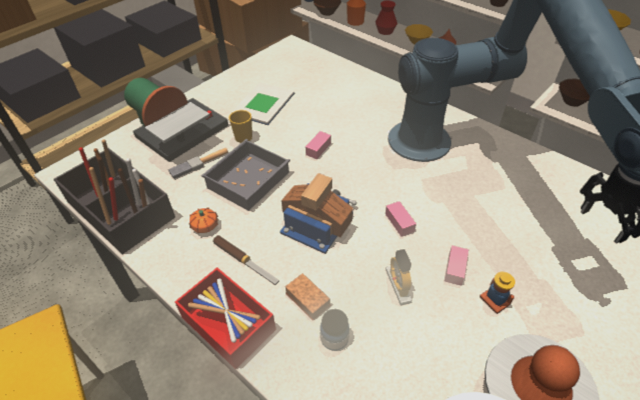

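View pics/top.png

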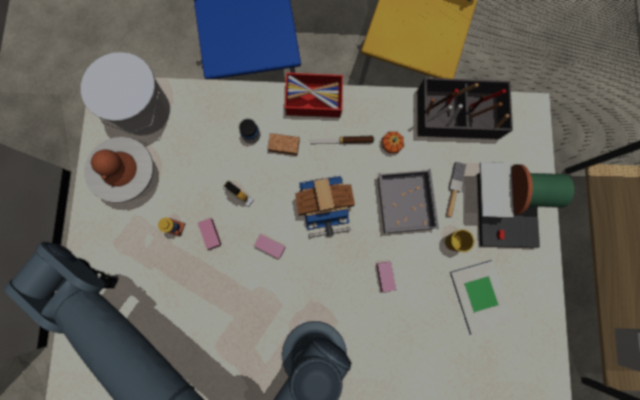

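Scene view: the offcut is at (318,190) on the brown block in the blue vise. The gauge is at (400,275), the tray at (247,173), and the pink look-alikes are at (319,145), (400,218) and (457,264). Top view: offcut (324,194), gauge (238,193), tray (407,202). The pale one lying on the block fits the description of the offcut; the pink ones lie on the bench.

```bash
python3 - <<'E'
from h import *
S=np.load("scene.npz");T=np.load("top.npz")
def rect(name,P):
    (c,sz,a)=cv2.minAreaRect((P[:,:2]*1000).astype(np.float32)); print(name,len(P),np.round(c,1),np.round(sz,1),round(a,1),"z",np.round(np.percentile(P[:,2],[5,50,95]),4))
def sel(D,u0,u1,v0,v1,z0,z1):
    P=D["w"][v0:v1,u0:u1].reshape(-1,3); return P[(P[:,2]>z0)&(P[:,2]<z1)]
rect("off T",sel(T,305,345,170,220,.15,.17)); rect("off S",sel(S,290,345,165,225,.152,.17))
rect("block T",sel(T,285,365,170,225,.085,.13)); rect("block S",sel(S,270,365,165,250,.085,.13))
rect("crown S",sel(S,270,365,165,250,.117,.126))
rect("gauge T top",sel(T,215,262,170,215,.1,.14)); rect("gauge S top",sel(S,375,425,235,310,.105,.14))
rect("gauge S",sel(S,375,425,235,310,.03,.14)); rect("gauge S foot",sel(S,375,425,235,310,.006,.03));rect("gauge T all",sel(T,215,262,170,215,.006,.14))
rect("tray T",sel(T,370,445,160,245,.045,.065)); rect("tray S",sel(S,195,300,130,215,.04,.065))
for n,D,(u0,u1,v0,v1) in(("off",S,(265,375,155,255)),("g",S,(370,430,240,310))):
    pass
a=cv2.resize(S["f"][160:250,270:370],None,fx=4,fy=4,interpolation=cv2.INTER_CUBIC)
b=cv2.resize(S["f"][240:310,370:430],(309,360),interpolation=cv2.INTER_CUBIC)
save("crop1",np.hstack([a,b]))
E
```

```text
off T 443 [505.8 -13.6] [94.6 44.8] 13.6 z [0.1556 0.1598 0.1638]
off S 491 [511.2 -13.4] [98.6 46.8] 13.3 z [0.1548 0.1595 0.1627]
block T 886 [499.1 -20.2] [ 79.6 188.9] 11.6 z [0.0875 0.1033 0.12  ]
block S 1098 [515.1 -15.9] [ 90.4 188.5] 13.0 z [0.0867 0.1005 0.1215]
crown S 76 [521.8  -0.7] [58.6 90.5] 56.3 z [0.1173 0.1193 0.1258]
gauge T top 125 [523.6 279.1] [47.6 23.6] 55.3 z [0.1099 0.1269 0.1312]
gauge S top 246 [529.1 280.1] [48.8 25.4] 54.2 z [0.1077 0.1258 0.1302]
gauge S 619 [528.5 279.7] [88.  25.7] 55.6 z [0.0357 0.0895 0.1291]
gauge S foot 316 [484.8 245.9] [217.4 104.3] 25.5 z [0.0074 0.0148 0.0279]
gauge T all 318 [535.9 284.2] [146.9 149.5] 4.1 z [0.0072 0.0806 0.1293]
tray T 556 [ 511.2 -303.2] [207.2 183.6] 6.4 z [0.0478 0.0552 0.06  ]
tray S 1078 [ 514.3 -305.2] [390.9 266. ] 42.9 z [0.0412 0.0524 0.0584]
```

View pics/crop1.png

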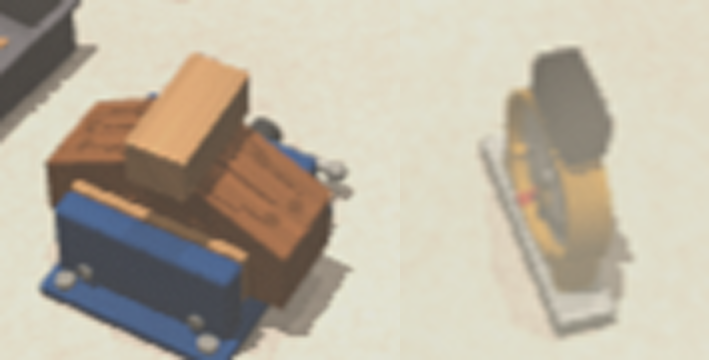

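Crop: the left half shows the pale offcut lying across the crown of the oak block, so it is the right one. The right half shows the gauge, with the red tab at scene pixel (394,279), low on the dial and towards the foot's far end. Measured: the offcut is at (0.508,-0.0135), top z 0.160, long axis 13.5°. The gauge is at (0.527,0.280), foot along 55°/235°. The tray is at (0.512,-0.303). I'll move over the offcut now.

>>> arm_command:
  steps:
    - {"dx": -0.02, "dy": -0.02, "twist": -0.08}
    - {"dx": -0.045, "dy": -0.045, "twist": -0.16}
    - {"dx": -0.074, "dy": -0.073, "twist": -0.24}
    - {"dx": -0.103, "dy": -0.101, "twist": -0.32}
    - {"dx": -0.132, "dy": -0.13, "twist": -0.4}
    - {"dx": -0.161, "dy": -0.158, "twist": -0.48}
    - {"dx": -0.19, "dy": -0.187, "twist": -0.56}
    - {"dx": -0.219, "dy": -0.215, "twist": -0.635}
  gripper: 1.0

```text
invalid input at $.steps[0]: expected keys dx, dy, dz, twist
```

```bash
cat >> h.py <<'E'
def go(target,yaw_y=None):
    s=ctrl.read_state(); q=s["eef_rot"]; M=R.from_quat(np.roll(q,-1)).as_matrix()
    d=M.T@(np.array(target)-s["ee_pos"]); a=np.degrees(np.arctan2(M[1,1],M[0,1]))
    print("t",round(s["t"],2),"ee",np.round(s["ee_pos"],4),"toolz",np.round(M[:,2],4),"yaw_y",round(a,2),"F",np.round(s["force"],2),"T",np.round(s["torque"],2),"open",round(s["opening"],3),"ff",round(s["finger_force"],1),"q",np.round(s["joint_pos"],2))
    print("dx dy dz",np.round(d,4), "twist",None if yaw_y is None else round(np.radians(-((yaw_y-a+90)%180-90)),4))
E
python3 -c "
from h import *
go([.508,-.0135,.241],103.5)
c=ctrl.camera('wrist'); save('w1',c['frame']); np.savez('w1',w=cloud(c),f=c['frame'])
P=c and cloud(c); m=(P[...,2]>.09)&(P[...,2]<.135); print(np.nanmean(P[m],0), m.sum())"
```

```text
t 0.1 ee [0.2527 0.5983 0.2413] toolz [-0.001  -0.0015 -1.    ] yaw_y 67.1 F [-0.17  0.66 -0.35] T [ 0.01 -0.02 -0.04] open 1.006 ff 0.0 q [ 1.    0.25  1.56  0.    1.34 -0.17]
dx dy dz [-0.4733 -0.4642  0.0009] twist -0.6354
[0.44678393 0.55864721 0.10199086] 1964
```

All four keys are needed in every row.

>>> arm_command:
  steps:
    - {"dx": -0.02, "dy": -0.02, "dz": 0, "twist": -0.08}
    - {"dx": -0.045, "dy": -0.045, "dz": 0, "twist": -0.16}
    - {"dx": -0.074, "dy": -0.073, "dz": 0, "twist": -0.24}
    - {"dx": -0.103, "dy": -0.101, "dz": 0, "twist": -0.32}
    - {"dx": -0.132, "dy": -0.13, "dz": 0, "twist": -0.4}
    - {"dx": -0.161, "dy": -0.158, "dz": 0, "twist": -0.48}
    - {"dx": -0.19, "dy": -0.187, "dz": 0, "twist": -0.56}
    - {"dx": -0.219, "dy": -0.215, "dz": 0, "twist": -0.635}
  gripper: 1.0

```text
t: 0.82
ee_pos: [0.3711, 0.3136, 0.2421]
eef_rot: [-0.0, -0.12, 0.993, -0.0]
force: [1.5, 0.1, 0.2]
opening: 0.994
finger_force: 0.0
```

```bash
python3 -c "
from h import *
go([.508,-.0135,.241],103.5)
c=ctrl.camera('wrist'); save('w1',c['frame']); np.savez('w1',w=cloud(c),f=c['frame'])
P=cloud(c); m=(P[...,2]>.1)&(P[...,2]<.135)&(abs(P[...,1]-.28)<.1); print(np.nanmean(P[m],0), m.sum())"
```

```text
t 0.82 ee [0.3711 0.3136 0.2421] toolz [-1.e-04 -1.e-04 -1.e+00] yaw_y 103.73 F [1.55 0.05 0.19] T [-0.   -0.01  0.  ] open 0.994 ff 0.0 q [ 0.47 -0.15  1.97 -0.    1.32 -1.34]
dx dy dz [-0.0554 -0.3502  0.0011] twist 0.004
[0.51946131 0.28304971 0.12119489] 1701
```

View pics/w1.png

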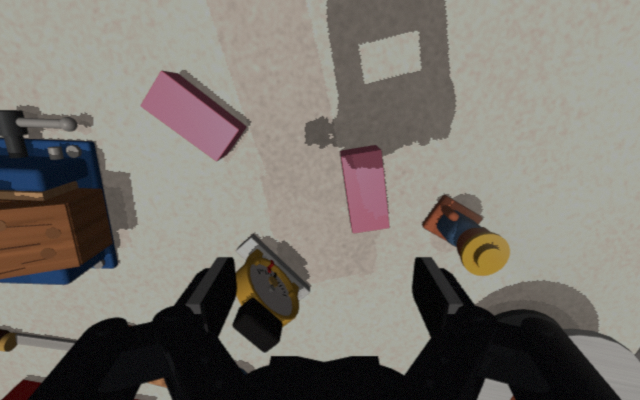

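The wrist view shows the gauge at (265,285) and its red tab at (269,266), on the side towards the block (left). That puts the foot's +y end along about 235°, which agrees with the scene view. Next I go on to the offcut.

>>> arm_command:
  steps:
    - {"dx": -0.006, "dy": -0.04, "dz": 0, "twist": 0}
    - {"dx": -0.012, "dy": -0.08, "dz": 0, "twist": 0}
    - {"dx": -0.019, "dy": -0.12, "dz": 0, "twist": 0}
    - {"dx": -0.025, "dy": -0.16, "dz": 0, "twist": 0}
    - {"dx": -0.031, "dy": -0.2, "dz": 0, "twist": 0}
    - {"dx": -0.038, "dy": -0.24, "dz": 0, "twist": 0}
    - {"dx": -0.043, "dy": -0.275, "dz": 0, "twist": 0}
    - {"dx": -0.047, "dy": -0.3, "dz": 0, "twist": 0.004}

```text
t: 1.53
ee_pos: [0.4872, 0.0319, 0.2422]
eef_rot: [0.0, -0.114, 0.993, -0.0]
force: [-0.1, 0.5, -0.4]
opening: 1.002
finger_force: 0.0
```

```bash
python3 -c "
from h import *
go([.508,-.0135,.241],103.5)
d=np.load('w1.npz'); f=d['f'].astype(int); w=d['w']
m=(f[...,0]>f[...,1]+60)&(f[...,0]>f[...,2]+60); m[:230]=0;m[300:]=0;m[:,:235]=0;m[:,305:]=0
print('tab',m.sum(),np.nanmedian(w[m],0))
k=(w[...,2]>.105)&(w[...,2]<.135); k[:,:230]=0;k[:,300:]=0;k[:290]=0
print('grip',k.sum(),cv2.minAreaRect((w[k][:,:2]*1000).astype(np.float32)),np.nanpercentile(w[k][:,2],95))
c=ctrl.camera('wrist'); save('w2',c['frame']); P=cloud(c)
m=(P[...,2]>.152)&(P[...,2]<.17)&(abs(P[...,0]-.508)<.07)&(abs(P[...,1]+.0135)<.06); print('off',m.sum(),cv2.minAreaRect((P[m][:,:2]*1000).astype(np.float32)),np.nanmedian(P[m][:,2]))
m=(P[...,2]>.08)&(P[...,2]<.128)&(abs(P[...,0]-.508)<.13)&(abs(P[...,1]+.0135)<.14); print('block',m.sum(),cv2.minAreaRect((P[m][:,:2]*1000).astype(np.float32)))
"
```

```text
t 1.53 ee [0.4872 0.0319 0.2422] toolz [ 1.e-04 -4.e-04 -1.e+00] yaw_y 103.1 F [-0.09  0.5  -0.36] T [ 0.    0.02 -0.01] open 1.002 ff 0.0 q [-0.17 -0.14  1.96 -0.    1.32 -1.97]
dx dy dz [-0.0099 -0.0489  0.0013] twist -0.007
tab 8 [0.51117812 0.27765169 0.02207319]
grip 1591 ((524.8453369140625, 282.619140625), (47.82149887084961, 24.449689865112305), 55.32773208618164) 0.12857413706950946
off 7149 ((508.803466796875, -10.736339569091797), (95.99604797363281, 45.44092559814453), 13.700064659118652) 0.15983740877556663
block 9760 ((505.1980895996094, -16.684425354003906), (87.46317291259766, 190.36094665527344), 11.694854736328125)
```

>>> arm_command:
  steps:
    - {"dx": -0.004, "dy": -0.022, "dz": 0, "twist": -0.007}
    - {"dx": -0.01, "dy": -0.047, "dz": 0.005, "twist": -0.008}
    - {"dx": -0.01, "dy": -0.047, "dz": 0.03, "twist": -0.008}
    - {"dx": -0.01, "dy": -0.047, "dz": 0.06, "twist": -0.008}
    - {"dx": -0.01, "dy": -0.047, "dz": 0.085, "twist": -0.008}
    - {"dx": -0.01, "dy": -0.047, "dz": 0.1, "twist": -0.008}
    - {"dx": -0.01, "dy": -0.047, "dz": 0.1, "twist": -0.008}

```text
t: 2.17
ee_pos: [0.5042, -0.0079, 0.1381]
eef_rot: [-0.004, -0.119, 0.993, 0.002]
force: [-0.2, 0.9, -0.0]
opening: 0.998
finger_force: 0.0
```

>>> arm_command:
  steps:
    - {"dx": 0, "dy": 0, "dz": 0, "twist": 0}
    - {"dx": 0, "dy": 0, "dz": 0, "twist": 0}
    - {"dx": 0, "dy": 0, "dz": 0, "twist": 0}
    - {"dx": 0, "dy": 0, "dz": 0, "twist": 0}
    - {"dx": 0, "dy": 0, "dz": 0, "twist": 0}
    - {"dx": 0, "dy": 0, "dz": 0, "twist": 0}
    - {"dx": 0, "dy": 0, "dz": 0, "twist": 0}
  gripper: 0.3
  newtons: 25

```text
t: 2.75
ee_pos: [0.5085, -0.0091, 0.1442]
eef_rot: [0.002, -0.119, 0.993, -0.001]
force: [-0.8, 0.1, 6.2]
opening: 0.522
finger_force: 27.0
```

>>> arm_command:
  steps:
    - {"dx": 0, "dy": 0, "dz": -0.01, "twist": 0}
    - {"dx": 0, "dy": 0, "dz": -0.03, "twist": 0}
    - {"dx": 0, "dy": 0, "dz": -0.055, "twist": 0}
    - {"dx": 0, "dy": 0, "dz": -0.07, "twist": 0}
    - {"dx": 0, "dy": 0, "dz": -0.08, "twist": 0}
    - {"dx": 0, "dy": 0, "dz": -0.08, "twist": 0}

```text
t: 3.25
ee_pos: [0.5083, -0.009, 0.2249]
eef_rot: [0.002, -0.119, 0.993, -0.001]
force: [-0.5, -0.0, -1.6]
opening: 0.522
finger_force: 26.2
```

```bash
python3 -c "
from h import *
go([.512,-.303,.215])"
```

```text
t 3.25 ee [ 0.5083 -0.009   0.2249] toolz [ 0.0043 -0.001  -1.    ] yaw_y 103.71 F [-0.51 -0.01 -1.62] T [ 0.03 -0.01 -0.04] open 0.522 ff 26.2 q [-0.24 -0.08  1.93  0.    1.28 -2.05]
dx dy dz [ 0.0661 -0.2865  0.0102] twist None
```

>>> arm_command:
  steps:
    - {"dx": 0.004, "dy": -0.018, "dz": 0, "twist": 0}
    - {"dx": 0.011, "dy": -0.05, "dz": 0, "twist": 0}
    - {"dx": 0.02, "dy": -0.088, "dz": 0, "twist": 0}
    - {"dx": 0.029, "dy": -0.126, "dz": 0, "twist": 0}
    - {"dx": 0.038, "dy": -0.164, "dz": 0, "twist": 0}
    - {"dx": 0.047, "dy": -0.204, "dz": 0, "twist": 0}
    - {"dx": 0.056, "dy": -0.24, "dz": 0, "twist": 0}
    - {"dx": 0.062, "dy": -0.268, "dz": 0, "twist": 0}

```text
t: 3.92
ee_pos: [0.5092, -0.2862, 0.2206]
eef_rot: [-0.001, -0.118, 0.993, 0.001]
force: [-0.5, 1.0, -0.6]
opening: 0.521
finger_force: 26.2
```

>>> arm_command:
  steps:
    - {"dx": 0.004, "dy": -0.016, "dz": 0.01, "twist": 0}
    - {"dx": 0.004, "dy": -0.018, "dz": 0.04, "twist": 0}
    - {"dx": 0.004, "dy": -0.018, "dz": 0.075, "twist": 0}
    - {"dx": 0.004, "dy": -0.018, "dz": 0.11, "twist": 0}
    - {"dx": 0.004, "dy": -0.018, "dz": 0.14, "twist": 0}
    - {"dx": 0.004, "dy": -0.018, "dz": 0.165, "twist": 0}
    - {"dx": 0.004, "dy": -0.018, "dz": 0.182, "twist": 0}
    - {"dx": 0.004, "dy": -0.018, "dz": 0.19, "twist": 0}

```text
t: 4.58
ee_pos: [0.5081, -0.3, 0.0276]
eef_rot: [-0.003, -0.119, 0.993, 0.003]
force: [-0.7, 0.0, -1.0]
opening: 0.521
finger_force: 26.2
```

```bash
python3 -c "
from h import *
go([.512,-.303,.030])"
```

```text
t 4.58 ee [ 0.5081 -0.3     0.0276] toolz [-0.0061  0.0055 -1.    ] yaw_y 103.7 F [-0.74  0.02 -0.99] T [ 0.06 -0.03  0.04] open 0.521 ff 26.2 q [-0.73  0.4   1.81  0.    0.95 -2.54]
dx dy dz [-0.003  -0.0039 -0.0024] twist None
```

>>> arm_command:
  steps:
    - {"dx": 0, "dy": 0, "dz": 0, "twist": 0}
    - {"dx": 0, "dy": 0, "dz": 0, "twist": 0}
    - {"dx": 0, "dy": 0, "dz": 0, "twist": 0}
    - {"dx": 0, "dy": 0, "dz": 0, "twist": 0}
    - {"dx": 0, "dy": 0, "dz": 0, "twist": 0}
    - {"dx": 0, "dy": 0, "dz": 0, "twist": 0}
  gripper: 1.0

```text
t: 5.08
ee_pos: [0.5114, -0.3027, 0.0334]
eef_rot: [0.001, -0.119, 0.993, -0.001]
force: [0.2, -0.2, 0.4]
opening: 0.995
finger_force: 0.0
```

>>> arm_command:
  steps:
    - {"dx": 0, "dy": 0, "dz": -0.02, "twist": 0}
    - {"dx": 0, "dy": 0, "dz": -0.05, "twist": 0}
    - {"dx": 0, "dy": 0, "dz": -0.09, "twist": 0}
    - {"dx": 0, "dy": 0, "dz": -0.13, "twist": 0}
    - {"dx": 0, "dy": 0, "dz": -0.17, "twist": 0}
    - {"dx": 0, "dy": 0, "dz": -0.2, "twist": 0}
    - {"dx": 0, "dy": 0, "dz": -0.22, "twist": 0}
    - {"dx": 0, "dy": 0, "dz": -0.22, "twist": 0}

```text
t: 5.75
ee_pos: [0.513, -0.304, 0.2593]
eef_rot: [0.004, -0.119, 0.993, -0.004]
force: [1.1, 0.2, 0.2]
opening: 1.002
finger_force: 0.0
```

```bash
python3 -c "
from h import *
go([.525,.281,.241],145.3)
c=ctrl.camera('wrist'); P=cloud(c)
m=(P[...,2]>.03)&(P[...,2]<.05)&(abs(P[...,0]-.51)<.08)&(abs(P[...,1]+.303)<.065); print('off',m.sum(),cv2.minAreaRect((P[m][:,:2]*1000).astype(np.float32)),np.nanmedian(P[m][:,2]))
"
```

```text
t 5.75 ee [ 0.513  -0.304   0.2593] toolz [ 0.0088 -0.0077 -0.9999] yaw_y 103.71 F [1.12 0.15 0.16] T [-0.   -0.04  0.02] open 1.002 ff 0.0 q [-0.73  0.1   1.69  0.    1.34 -2.54]
dx dy dz [-0.1503  0.5657  0.0139] twist -0.7258
off 3181 ((507.65869140625, -298.89996337890625), (94.9547119140625, 44.91071319580078), 13.76697063446045) 0.041857651252014905
```

Offcut is in the tray (z top 42 mm). Heading back over the crown.

>>> arm_command:
  steps:
    - {"dx": -0.006, "dy": 0.02, "dz": 0, "twist": 0}
    - {"dx": -0.015, "dy": 0.058, "dz": 0, "twist": 0}
    - {"dx": -0.025, "dy": 0.096, "dz": 0, "twist": 0}
    - {"dx": -0.035, "dy": 0.135, "dz": 0, "twist": 0}
    - {"dx": -0.045, "dy": 0.174, "dz": 0, "twist": 0}
    - {"dx": -0.056, "dy": 0.213, "dz": 0, "twist": 0}
    - {"dx": -0.066, "dy": 0.25, "dz": 0, "twist": 0}
    - {"dx": -0.075, "dy": 0.285, "dz": 0, "twist": 0}

```text
t: 6.47
ee_pos: [0.5148, -0.0053, 0.2502]
eef_rot: [-0.001, -0.119, 0.993, 0.001]
force: [0.6, -0.6, 0.3]
opening: 1.0
finger_force: 0.0
```

```bash
python3 -c "
from h import *
go([.525,.281,.261],145.3)
c=ctrl.camera('wrist'); P=cloud(c); np.savez('w3',w=P,f=c['frame']); save('w3',c['frame'])
m=(P[...,2]>.08)&(P[...,2]<.13)&(abs(P[...,0]-.508)<.13)&(abs(P[...,1]+.0135)<.14); print('block',m.sum(),cv2.minAreaRect((P[m][:,:2]*1000).astype(np.float32)))
Q=P[m]; a=np.radians(13.5); ex=np.array([np.cos(a),np.sin(a)]); ey=np.array([-np.sin(a),np.cos(a)])
d=Q[:,:2]-[.508,-.0135]; u=d@ex; v=d@ey
k=abs(u)<.025
for lo in np.arange(-.1,.1,.01):
    s=k&(v>=lo)&(v<lo+.01); print(round(lo+.005,3),s.sum(),np.round(np.median(Q[s][:,2]),4) if s.any() else '')
print('u range at z>.1',np.percentile(u[Q[:,2]>.1],[.5,99.5]))
"
```

```text
t 6.47 ee [ 0.5148 -0.0053  0.2502] toolz [-3.1e-03  9.0e-04 -1.0e+00] yaw_y 103.72 F [ 0.57 -0.55  0.34] T [-0.04 -0.05  0.02] open 1.0 ff 0.0 q [-0.23 -0.08  1.89  0.    1.34 -2.04]
dx dy dz [-0.0778  0.2758 -0.0105] twist -0.7258
block 14960 ((502.73272705078125, -17.09485626220703), (117.54933166503906, 190.4830780029297), 12.046341896057129)
-0.095 316 0.0829
-0.085 419 0.088
-0.075 450 0.0935
-0.065 468 0.099
-0.055 495 0.1043
-0.045 521 0.1099
-0.035 558 0.1157
-0.025 603 0.121
-0.015 624 0.1218
-0.005 617 0.122
0.005 654 0.1221
0.015 615 0.1218
0.025 595 0.1189
0.035 565 0.1139
0.045 533 0.1092
0.055 510 0.1042
0.065 484 0.0994
0.075 465 0.0947
0.085 445 0.0897
0.095 113 0.0865
u range at z>.1 [-0.03899135  0.03235683]
```

>>> arm_command:
  steps:
    - {"dx": -0.006, "dy": 0.02, "dz": 0, "twist": 0.1}
    - {"dx": -0.015, "dy": 0.055, "dz": 0, "twist": 0.22}
    - {"dx": -0.026, "dy": 0.093, "dz": 0, "twist": 0.34}
    - {"dx": -0.037, "dy": 0.131, "dz": 0, "twist": 0.46}
    - {"dx": -0.048, "dy": 0.169, "dz": 0, "twist": 0.58}
    - {"dx": -0.058, "dy": 0.207, "dz": 0, "twist": 0.7}
    - {"dx": -0.069, "dy": 0.245, "dz": 0, "twist": 0.82}
    - {"dx": -0.078, "dy": 0.276, "dz": 0, "twist": 0.94}

```text
t: 7.18
ee_pos: [0.5253, 0.2763, 0.2501]
eef_rot: [-0.001, 0.327, 0.945, -0.001]
force: [0.6, -0.8, 0.1]
opening: 0.997
finger_force: 0.0
```

>>> arm_command:
  steps:
    - {"dx": 0, "dy": 0, "dz": 0, "twist": 0.12}
    - {"dx": 0, "dy": 0, "dz": 0, "twist": 0.24}
    - {"dx": 0, "dy": 0, "dz": 0, "twist": 0.36}
    - {"dx": 0, "dy": 0, "dz": 0, "twist": 0.48}
    - {"dx": 0, "dy": 0, "dz": 0, "twist": 0.6}
    - {"dx": 0, "dy": 0, "dz": 0, "twist": 0.72}
    - {"dx": 0, "dy": 0, "dz": 0, "twist": 0.84}
    - {"dx": 0, "dy": 0, "dz": 0, "twist": 0.96}

```text
t: 7.85
ee_pos: [0.5255, 0.2744, 0.2499]
eef_rot: [-0.001, 0.726, 0.688, -0.002]
force: [0.3, -0.2, -1.1]
opening: 1.0
finger_force: 0.0
```

```bash
python3 -c "
from h import *
go([.525,.281,.25],145.3)
c=ctrl.camera('wrist'); P=cloud(c); save('w4',c['frame'])
k=(P[...,2]>.115)&(P[...,2]<.14)&(abs(P[...,0]-.525)<.06)&(abs(P[...,1]-.281)<.06)
print('grip',k.sum(),cv2.minAreaRect((P[k][:,:2]*1000).astype(np.float32)),np.nanpercentile(P[k][:,2],95))
P=np.load('w3.npz')['w']; Q=P.reshape(-1,3); a=np.radians(13.5); ex=np.array([np.cos(a),np.sin(a)]); ey=np.array([-np.sin(a),np.cos(a)])
d=Q[:,:2]-[.5054,-.0168]; u=d@ex; v=d@ey
for s in(1,-1):
    m=(abs(u)<.03)&(s*v>.03)&(s*v<.085)&(Q[:,2]>.08)
    A=np.c_[Q[m][:,:2],np.ones(m.sum())]; g=np.linalg.lstsq(A,Q[m][:,2],rcond=None)[0]; print(s,np.degrees(np.arctan2(g[1],g[0])),np.degrees(np.arctan(np.hypot(*g[:2]))))
"
```

```text
t 7.85 ee [0.5255 0.2744 0.2499] toolz [-0.0035 -0.0011 -1.    ] yaw_y -3.13 F [ 0.25 -0.25 -1.13] T [ 0.02 -0.02 -0.07] open 1.0 ff 0.0 q [ 0.29  0.11  1.7  -0.    1.34  0.34]
dx dy dz [ 0.0065 -0.0009 -0.0001] twist 0.551
grip 1525 ((526.363525390625, 282.0604248046875), (48.327030181884766, 24.186803817749023), 55.484283447265625) 0.12873793080771975
1 30.920054159059255 38.30318447877078
-1 56.6811887651038 66.67384904995804
```

>>> arm_command:
  steps:
    - {"dx": 0.003, "dy": 0, "dz": 0, "twist": 0.12}
    - {"dx": 0.007, "dy": -0.001, "dz": 0.01, "twist": 0.24}
    - {"dx": 0.0075, "dy": -0.001, "dz": 0.025, "twist": 0.36}
    - {"dx": 0.0075, "dy": -0.001, "dz": 0.045, "twist": 0.48}
    - {"dx": 0.0075, "dy": -0.001, "dz": 0.065, "twist": 0.549}
    - {"dx": 0.0075, "dy": -0.001, "dz": 0.08, "twist": 0.549}
    - {"dx": 0.0075, "dy": -0.001, "dz": 0.09, "twist": 0.549}
    - {"dx": 0.0075, "dy": -0.001, "dz": 0.09, "twist": 0.549}

```text
t: 8.57
ee_pos: [0.5236, 0.2816, 0.1584]
eef_rot: [-0.001, 0.884, 0.468, -0.003]
force: [-1.2, 0.7, -0.6]
opening: 0.997
finger_force: 0.0
```

```bash
python3 -c "
from h import *
go([.5262,.282,.108],145.4)
P=np.load('w3.npz')['w']; Q=P.reshape(-1,3); 
for a in (10,11,12,13,14,15):
  a_=np.radians(a); ex=np.array([np.cos(a_),np.sin(a_)]); ey=np.array([-np.sin(a_),np.cos(a_)])
  d=Q[:,:2]-[.5054,-.0168]; u=d@ex; v=d@ey; o=[]
  for s,t in((1,26),(-1,29)):
    m=(abs(u)<.03)&(s*v>.03)&(s*v<.085); r=Q[:,2]-(.122-np.tan(np.radians(t))*(s*v-.021)); m&=abs(r)<.008
    o+= [np.polyfit(u[m],r[m],1)[0], np.median(r[m])]
  print(a,np.round(o,4))
"
```

```text
t 8.57 ee [0.5236 0.2816 0.1584] toolz [-0.0065 -0.0021 -1.    ] yaw_y -34.15 F [-1.21  0.71 -0.58] T [ 0.01  0.03 -0.03] open 0.997 ff 0.0 q [ 0.3   0.21  1.76 -0.    1.18  0.9 ]
dx dy dz [0.0021 0.0021 0.0504] twist 0.0078
10 [ 0.0139  0.0001 -0.0157 -0.0002]
11 [ 0.0052  0.0001 -0.0062 -0.0002]
12 [-0.0032  0.0001  0.0036 -0.0002]
13 [-0.0117  0.0001  0.0131 -0.0002]
14 [-0.0202  0.0001  0.0228 -0.0002]
15 [-0.0279  0.0002  0.0325 -0.0002]
```

>>> arm_command:
  steps:
    - {"dx": 0.002, "dy": 0.002, "dz": 0.01, "twist": 0.008}
    - {"dx": 0.002, "dy": 0.002, "dz": 0.025, "twist": 0.008}
    - {"dx": 0.002, "dy": 0.002, "dz": 0.04, "twist": 0.008}
    - {"dx": 0.002, "dy": 0.002, "dz": 0.05, "twist": 0.008}
    - {"dx": 0.002, "dy": 0.002, "dz": 0.05, "twist": 0.008}
    - {"dx": 0.002, "dy": 0.002, "dz": 0.05, "twist": 0.008}

```text
t: 9.07
ee_pos: [0.5287, 0.2829, 0.1123]
eef_rot: [-0.0, 0.886, 0.464, -0.0]
force: [-0.4, 0.4, 0.2]
opening: 0.999
finger_force: 0.0
```

>>> arm_command:
  steps:
    - {"dx": 0, "dy": 0, "dz": 0, "twist": 0}
    - {"dx": 0, "dy": 0, "dz": 0, "twist": 0}
    - {"dx": 0, "dy": 0, "dz": 0, "twist": 0}
    - {"dx": 0, "dy": 0, "dz": 0, "twist": 0}
    - {"dx": 0, "dy": 0, "dz": 0, "twist": 0}
    - {"dx": 0, "dy": 0, "dz": 0, "twist": 0}
    - {"dx": 0, "dy": 0, "dz": 0, "twist": 0}
    - {"dx": 0, "dy": 0, "dz": 0, "twist": 0}
  gripper: 0.15
  newtons: 25

```text
t: 9.73
ee_pos: [0.5288, 0.2831, 0.1128]
eef_rot: [-0.0, 0.886, 0.464, 0.0]
force: [-1.2, 0.7, 3.4]
opening: 0.28
finger_force: 26.5
```

```bash
python3 -c "
from h import *
go([.5262,.282,.108],145.4)"
```

```text
t 9.73 ee [0.5288 0.2831 0.1128] toolz [ 4.e-04  5.e-04 -1.e+00] yaw_y -34.7 F [-1.24  0.73  3.39] T [0.13 0.19 0.03] open 0.28 ff 26.5 q [0.3  0.28 1.77 0.   1.09 0.91]
dx dy dz [-0.0024 -0.0015  0.0048] twist -0.0018
```

>>> arm_command:
  steps:
    - {"dx": 0, "dy": 0, "dz": -0.006, "twist": 0}
    - {"dx": 0, "dy": 0, "dz": -0.022, "twist": 0}
    - {"dx": 0, "dy": 0, "dz": -0.047, "twist": 0}
    - {"dx": 0, "dy": 0, "dz": -0.075, "twist": 0}
    - {"dx": 0, "dy": 0, "dz": -0.103, "twist": 0}
    - {"dx": 0, "dy": 0, "dz": -0.131, "twist": 0}
    - {"dx": 0, "dy": 0, "dz": -0.152, "twist": 0}
    - {"dx": 0, "dy": 0, "dz": -0.162, "twist": 0}

```text
t: 10.4
ee_pos: [0.5296, 0.2831, 0.2777]
eef_rot: [0.001, 0.886, 0.464, 0.002]
force: [0.4, 0.7, -1.6]
opening: 0.271
finger_force: 25.7
```

```bash
python3 -c "
from h import *
go([.5057,-.0184,.275],191.6)"
```

```text
t 10.4 ee [0.5296 0.2831 0.2777] toolz [ 0.0045  0.0011 -1.    ] yaw_y -34.7 F [ 0.42  0.69 -1.62] T [-0.03 -0.09 -0.02] open 0.271 ff 25.7 q [ 0.3   0.1   1.66 -0.    1.38  0.91]
dx dy dz [-0.2614  0.152   0.0023] twist -0.8082
```

>>> arm_command:
  steps:
    - {"dx": -0.008, "dy": 0.005, "dz": 0, "twist": -0.04}
    - {"dx": -0.024, "dy": 0.014, "dz": 0, "twist": -0.11}
    - {"dx": -0.047, "dy": 0.027, "dz": 0, "twist": -0.19}
    - {"dx": -0.071, "dy": 0.041, "dz": 0, "twist": -0.28}
    - {"dx": -0.095, "dy": 0.055, "dz": 0, "twist": -0.37}
    - {"dx": -0.12, "dy": 0.07, "dz": 0, "twist": -0.46}
    - {"dx": -0.144, "dy": 0.084, "dz": 0, "twist": -0.55}
    - {"dx": -0.168, "dy": 0.098, "dz": 0, "twist": -0.64}

```text
t: 11.07
ee_pos: [0.5124, 0.0876, 0.2727]
eef_rot: [-0.001, 0.693, 0.721, -0.001]
force: [0.7, 0.2, -3.0]
opening: 0.273
finger_force: 25.6
```

```bash
python3 -c "
from h import *
go([.5057,-.0184,.275],191.6)"
```

```text
t 11.07 ee [0.5124 0.0876 0.2727] toolz [-2.7e-03 -2.0e-04 -1.0e+00] yaw_y 2.22 F [ 0.69  0.19 -3.  ] T [-0.04 -0.02  0.06] open 0.273 ff 25.6 q [-0.05 -0.09  1.85 -0.    1.38 -0.09]
dx dy dz [-0.1057 -0.0108 -0.0022] twist -0.1637
```

>>> arm_command:
  steps:
    - {"dx": -0.023, "dy": -0.002, "dz": 0, "twist": -0.05}
    - {"dx": -0.045, "dy": -0.005, "dz": 0, "twist": -0.1}
    - {"dx": -0.066, "dy": -0.007, "dz": 0, "twist": -0.14}
    - {"dx": -0.084, "dy": -0.009, "dz": 0, "twist": -0.16}
    - {"dx": -0.098, "dy": -0.01, "dz": 0, "twist": -0.163}
    - {"dx": -0.105, "dy": -0.0105, "dz": 0, "twist": -0.163}
    - {"dx": -0.105, "dy": -0.0105, "dz": 0, "twist": -0.163}
    - {"dx": -0.105, "dy": -0.0105, "dz": 0, "twist": -0.163}

```text
t: 11.73
ee_pos: [0.5063, -0.0161, 0.2736]
eef_rot: [-0.001, 0.634, 0.773, -0.0]
force: [-0.1, -0.3, -3.6]
opening: 0.277
finger_force: 25.6
```

```bash
python3 -c "
from h import *
go([.5057,-.0184,.236],191.6)
for n in('scene','wrist'):
    c=ctrl.camera(n); np.savez('p1'+n,w=cloud(c),f=c['frame']); save('p1'+n,c['frame'])
f=np.load('p1scene.npz')['f'][110:230,260:400]; f2=np.load('p1wrist.npz')['f']
save('p1',np.hstack([cv2.resize(f,(467,400),interpolation=cv2.INTER_CUBIC),cv2.resize(f2[:, 150:480],(333,400))]))
"
```

```text
t 11.73 ee [ 0.5063 -0.0161  0.2736] toolz [-1.4e-03  8.0e-04 -1.0e+00] yaw_y 11.27 F [-0.05 -0.27 -3.6 ] T [-0.    0.02  0.03] open 0.277 ff 25.6 q [-0.26 -0.12  1.89  0.    1.38 -0.45]
dx dy dz [-0.0022 -0.001   0.0376] twist -0.0058
```

View pics/p1.png

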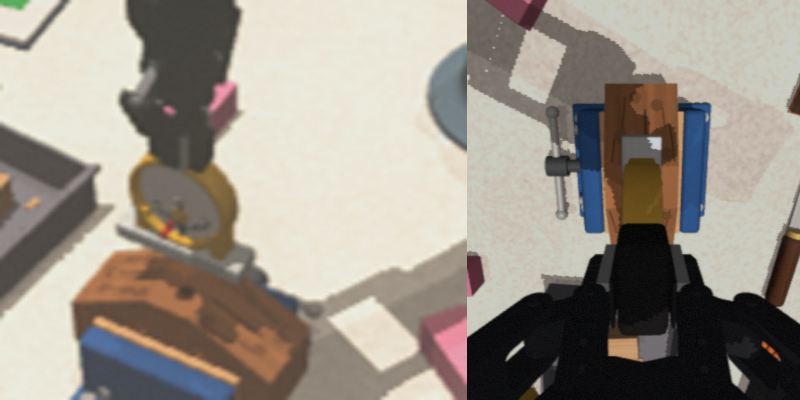

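The view shows the gauge held over the crown, its foot lengthwise and about level, with the red tab on the block's -y (world -y, tray) side. The offcut is in the tray. Lowering now.

>>> arm_command:
  steps:
    - {"dx": -0.002, "dy": -0.001, "dz": 0.006, "twist": -0.006}
    - {"dx": -0.002, "dy": -0.001, "dz": 0.014, "twist": -0.006}
    - {"dx": -0.002, "dy": -0.001, "dz": 0.022, "twist": -0.006}
    - {"dx": -0.002, "dy": -0.001, "dz": 0.028, "twist": -0.006}
    - {"dx": -0.002, "dy": -0.001, "dz": 0.032, "twist": -0.006}
    - {"dx": -0.002, "dy": -0.001, "dz": 0.035, "twist": -0.006}
    - {"dx": -0.002, "dy": -0.001, "dz": 0.036, "twist": -0.006}
    - {"dx": -0.002, "dy": -0.001, "dz": 0.036, "twist": -0.006}

```text
t: 12.5
ee_pos: [0.506, -0.0184, 0.2381]
eef_rot: [-0.0, 0.632, 0.775, -0.0]
force: [-0.3, -0.0, -2.1]
opening: 0.278
finger_force: 25.6
```

```bash
cat >> h.py <<'E'
def tilt(c,save_as=None):
    "gauge pose from scene view: ring fit in the face plane (normal along block x), red tab and foot line"
    w=cloud(c); f=c["frame"].astype(int); a=np.radians(11.6)
    ex=np.array([np.cos(a),np.sin(a),0]); gy=np.array([np.sin(a),-np.cos(a),0]); O=np.array([.5054,-.0168,.122])
    d=w-O; X=d@ex; Y=d@gy; Z=d[...,2]; near=(abs(Y)<.11)&(abs(X)<.035)
    foot=near&(Z<.05)&(X>.005)&(X<.021)
    face=near&(X>.0)&(X<.02)&(Z>.02)&(Z<.1)
    r=np.array(c["rotation"]); r=R.from_quat(np.roll(r,-1)).as_matrix() if r.shape!=(3,3) else r
    v,u=np.mgrid[0:400,0:640]; ray=np.stack([(u-c["cx"])/c["fx"],-(v-c["cy"])/c["fy"],-np.ones_like(u)],-1)@r.T
    o=np.array(c["origin"])-O
    def plane(x): 
        p=o+ray*((x-o@ex)/(ray@ex))[...,None]; return p@gy,p[...,2]
    y,z=plane(.011)
    red=(f[...,0]-np.maximum(f[...,1],f[...,2])).clip(0); 
    yel=(np.minimum(f[...,0],f[...,1])-f[...,2]>45)
    return dict(X=X,Y=Y,Z=Z,near=near,foot=foot,y=y,z=z,red=red,yel=yel)
E
python3 - <<'E'
from h import *
go([.5057,-.0184,.236],191.6)
c=ctrl.camera('scene'); np.savez('p2',w=cloud(c),f=c['frame'])
g=tilt(c)
m=g['near']&(g['Z']>.004)&(g['Z']<.025)&(g['X']<.022)&(g['X']>-.02)
print('foot top',m.sum(),np.polyfit(g['Y'][m],g['Z'][m],1),np.percentile(g['Y'][m],[1,99]),np.percentile(g['X'][m],[2,98]),np.percentile(g['Z'][m],[5,50,95]))
b=(abs(g['y'])<.08)&(g['z']>.01)&(g['z']<.11)
k=b&(g['red']>45); w=g['red'][k]; print('red',k.sum(),np.average(g['y'][k],weights=w),np.average(g['z'][k],weights=w))
im=cv2.resize(c['frame'][120:220,270:390],(720,600),interpolation=cv2.INTER_CUBIC); save('p2',im)
E
```

```text
t 12.5 ee [ 0.506  -0.0184  0.2381] toolz [-4.e-04  1.e-04 -1.e+00] yaw_y 11.65 F [-0.31 -0.02 -2.12] T [-0.03  0.06  0.05] open 0.278 ff 25.6 q [-0.26 -0.09  1.92  0.    1.31 -0.46]
dx dy dz [ 0.0001 -0.0003  0.0021] twist 0.0009
foot top 311 [-0.00117293  0.01552842] [-0.0491942   0.06238102] [-0.0104233   0.01745545] [0.00663361 0.01621335 0.02303268]
red 30 0.013874908389167414 0.031070600561885934
```

View pics/p2.png

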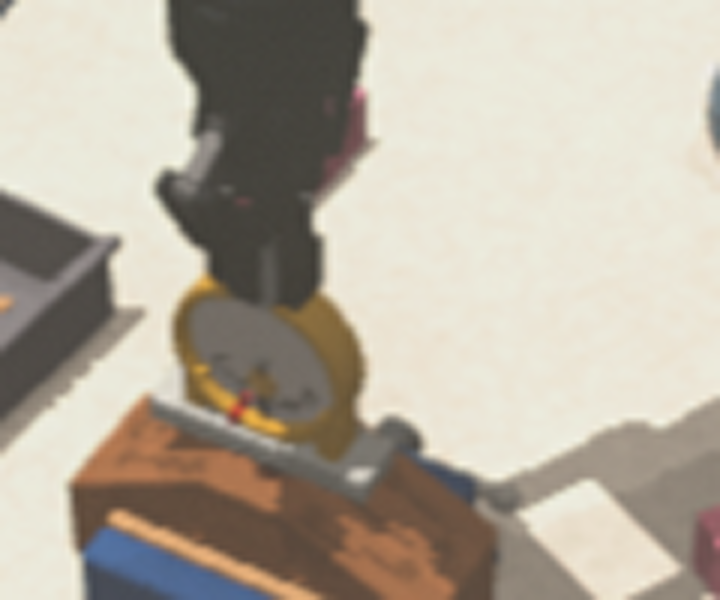

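The view shows the gauge a couple of millimetres above the crown: foot level (slope 0.001), tab at (240,405) in the enlarged crop, left of the dial's bottom. I'll lower it to contact.

>>> arm_command:
  steps:
    - {"dx": 0, "dy": 0, "dz": 0.001, "twist": 0}
    - {"dx": 0, "dy": 0, "dz": 0.002, "twist": 0}
    - {"dx": 0, "dy": 0, "dz": 0.003, "twist": 0}
    - {"dx": 0, "dy": 0, "dz": 0.003, "twist": 0}
    - {"dx": 0, "dy": 0, "dz": 0.003, "twist": 0}

```text
t: 12.97
ee_pos: [0.506, -0.0185, 0.2353]
eef_rot: [-0.0, 0.632, 0.775, -0.0]
force: [-0.5, -0.2, -1.8]
opening: 0.277
finger_force: 25.6
```

```bash
python3 - <<'E'
from h import *
go([.5057,-.0184,.236],191.6)
c=ctrl.camera('scene')
g=tilt(c)
m=g['near']&(g['Z']>.004)&(g['Z']<.025)&(g['X']<.022)&(g['X']>-.02)
print('foot top',m.sum(),np.polyfit(g['Y'][m],g['Z'][m],1),np.percentile(g['Y'][m],[1,99]),np.percentile(g['Z'][m],[5,50,95]))
f=c['frame'].astype(int); b=(abs(g['y'])<.06)&(g['z']>.01)&(g['z']<.10)
k=b&(f[...,0]>1.9*f[...,1])&(g['red']>30); w=g['red'][k]
yc,zc=.0066,.056
for v,u in np.argwhere(k): print(u,v,f[v,u],round(g['y'][v,u]-yc,4),round(g['z'][v,u]-zc,4),round(float(g['X'][v,u]),4))
ye=b&g['yel']&(g['z']<.07); print('yellow y',np.percentile(g['y'][ye],[1,99]),'z',np.percentile(g['z'][ye],[1,99]))
dd=np.hypot(g['y']-yc,g['z']-zc); print('dark ptr:'); 
k=b&(f.sum(-1)<230)&(dd<.036)&(g['z']<zc+.005)
for v,u in np.argwhere(k): print(u,v,f[v,u],round(g['y'][v,u]-yc,4),round(g['z'][v,u]-zc,4))
E
```

```text
t 12.97 ee [ 0.506  -0.0185  0.2353] toolz [-0. -0. -1.] yaw_y 11.65 F [-0.5  -0.23 -1.78] T [ 0.02  0.03 -0.01] open 0.277 ff 25.6 q [-0.26 -0.09  1.93 -0.    1.31 -0.46]
dx dy dz [ 0.0002 -0.0003 -0.0007] twist 0.0009
foot top 332 [0.00270785 0.0144879 ] [-0.0490598   0.06227865] [0.00516061 0.01463595 0.02343594]
311 186 [153  79  72] 0.0041 -0.0194 0.0037
310 188 [163  81  60] 0.0075 -0.0287 0.0067
309 189 [184  80  60] 0.0108 -0.0342 0.0112
yellow y [-0.00599713  0.04023399] z [0.01673896 0.04147151]
dark ptr:
313 187 [83 77 69] -0.002 -0.0202
313 188 [81 77 71] -0.0019 -0.024
```

>>> arm_command:
  steps:
    - {"dx": 0, "dy": 0, "dz": 0.0005, "twist": 0}
    - {"dx": 0, "dy": 0, "dz": 0.001, "twist": 0}
    - {"dx": 0, "dy": 0, "dz": 0.0015, "twist": 0}
    - {"dx": 0, "dy": 0, "dz": 0.0015, "twist": 0}
    - {"dx": 0, "dy": 0, "dz": 0.0015, "twist": 0}

```text
t: 13.43
ee_pos: [0.5063, -0.0186, 0.2348]
eef_rot: [0.0, 0.632, 0.775, 0.0]
force: [-2.6, -0.6, 5.5]
opening: 0.277
finger_force: 26.8
```

```bash
python3 - <<'E'
from h import *
go([.5057,-.0184,.236],191.6)
d=np.load('w1.npz'); f=d['f'].astype(int); w=d['w']-[.5248,.2826,.056]
gy=np.array([-.568,-.823,0]); gx=np.array([-.823,.568,0]); Y=w@gy; X=w@gx; Z=w[...,2]
near=(abs(X-.011)<.005)&(np.hypot(Y,Z)<.05)
k=near&(f[...,0]>1.6*f[...,1])&(f[...,0]-f[...,2]>40)
print('face X',np.nanmedian(X[near&(np.hypot(Y,Z)<.035)]))
for v,u in np.argwhere(k): 
    if f[v,u,0]>1.6*f[v,u,1]: print('red',u,v,f[v,u],np.round([Y[v,u],Z[v,u],np.degrees(np.arctan2(Y[v,u],-Z[v,u]))],4))
k=near&(f.sum(-1)<150)&(np.hypot(Y,Z)<.036)
for v,u in np.argwhere(k)[:25]: print('dark',u,v,f[v,u],np.round([Y[v,u],Z[v,u]],4))
r=near&(f[...,0]-f[...,2]>60); print('ring Y',np.percentile(Y[r],[1,99]),'Z',np.percentile(Z[r],[1,99]))
E
```

```text
t 13.43 ee [ 0.5063 -0.0186  0.2348] toolz [ 6.e-04 -4.e-04 -1.e+00] yaw_y 11.65 F [-2.6  -0.56  5.52] T [ 0.08  0.64 -0.03] open 0.277 ff 26.8 q [-0.26 -0.09  1.93 -0.    1.3  -0.46]
dx dy dz [ 0.0003 -0.0005 -0.0012] twist 0.001
face X 0.0063893312029076905
red 270 261 [58 35 16] [ 1.58000e-02 -3.72000e-02  2.30404e+01]
red 271 261 [53 15  4] [ 1.47000e-02 -3.81000e-02  2.11077e+01]
red 270 262 [67 40 14] [ 1.54000e-02 -3.51000e-02  2.37293e+01]
red 271 262 [57 18  5] [ 1.45000e-02 -3.53000e-02  2.22607e+01]
red 270 263 [76 43 15] [ 1.46000e-02 -3.44000e-02  2.29944e+01]
red 271 263 [63 10  4] [ 1.31000e-02 -3.62000e-02  1.99438e+01]
red 272 263 [60 12  9] [ 1.25000e-02 -3.55000e-02  1.93749e+01]
red 270 264 [79 31 13] [ 1.35000e-02 -3.46000e-02  2.12814e+01]
red 271 264 [81 18 11] [ 1.26000e-02 -3.45000e-02  2.01483e+01]
red 272 264 [80 19 17] [ 1.18000e-02 -3.44000e-02  1.89625e+01]
red 273 264 [67 18  8] [ 1.07000e-02 -3.53000e-02  1.68148e+01]
red 269 265 [80 29 15] [ 1.32000e-02 -3.48000e-02  2.07663e+01]
red 270 265 [83 14 10] [ 1.28000e-02 -3.32000e-02  2.11087e+01]
red 271 
[... 846 characters left out ...]
0017 -0.0157]
dark 270 280 [64 49 26] [ 0.0054 -0.0092]
dark 272 280 [51 41 19] [ 0.0026 -0.0127]
dark 273 280 [54 42 21] [ 0.0014 -0.0136]
dark 271 282 [67 52 26] [ 0.0031 -0.0077]
dark 277 282 [47 38 23] [-0.0052 -0.0167]
dark 272 283 [62 48 25] [ 0.0014 -0.0075]
dark 273 283 [54 42 20] [ 0.    -0.009]
dark 274 283 [53 41 19] [-0.0014 -0.0107]
dark 271 285 [37 34 31] [ 0.0024 -0.0016]
dark 272 285 [38 34 28] [ 0.001  -0.0032]
dark 274 285 [58 45 24] [-0.0022 -0.0073]
dark 272 286 [44 41 39] [ 0.001  -0.0006]
dark 273 286 [47 41 32] [-0.0011 -0.0039]
dark 271 287 [42 42 39] [0.0013 0.0008]
dark 272 287 [44 42 40] [-0.     -0.0006]
ring Y [-0.03260966  0.04098284] Z [-0.03876607  0.03911783]
```

Contact is made: the foot is level on the crown and pressed with about 8 N, and the two views give the tab at about 18.5°. Now I rock gently: gauge +y is tool -x, and the gauge pivots in a light grip.

>>> arm_command:
  steps:
    - {"dx": -0.001, "dy": 0, "dz": 0, "twist": 0}
    - {"dx": -0.003, "dy": 0, "dz": 0, "twist": 0}
    - {"dx": -0.005, "dy": 0, "dz": -0.0005, "twist": 0}
    - {"dx": -0.007, "dy": 0, "dz": -0.0005, "twist": 0}
    - {"dx": -0.009, "dy": 0, "dz": -0.0005, "twist": 0}
    - {"dx": -0.011, "dy": 0, "dz": -0.001, "twist": 0}
    - {"dx": -0.012, "dy": 0, "dz": -0.001, "twist": 0}
  newtons: 20

```text
t: 14.02
ee_pos: [0.5086, -0.03, 0.2353]
eef_rot: [-0.0, 0.632, 0.775, 0.001]
force: [-1.8, 2.4, 4.8]
opening: 0.273
finger_force: 26.7
```

```bash
cat > look.py <<'E'
from h import *
import sys
go([.5057,-.0184,.236],191.6)
c=ctrl.camera('scene'); np.savez(sys.argv[1],w=cloud(c),f=c['frame']); g=tilt(c); f=c['frame'].astype(int)
# foot: bright grey pixels; fit line robustly in (Y,Z) of top face of foot on the near (X>11mm) ledge
m=g['near']&(abs(f[...,0]-f[...,2])<28)&(f.sum(-1)>270)&(g['Z']<.06)&(g['Z']>-.03)&(g['X']>.008)&(g['X']<.02)
Y,Z=g['Y'][m],g['Z'][m]; k=np.ones(len(Y),bool)
for _ in range(6):
    p=np.polyfit(Y[k],Z[k],1); k=abs(Z-np.polyval(p,Y))<.004
print('foot n',k.sum(),'tilt deg',round(-np.degrees(np.arctan(p[0])),2),'Z0',round(p[1],4),'Yrange',np.percentile(Y[k],[1,99]))
im=cv2.resize(c['frame'][120:220,270:390],(720,600),interpolation=cv2.INTER_CUBIC); save(sys.argv[1],im)
E
python3 look.py r1
```

```text
t 14.02 ee [ 0.5086 -0.03    0.2353] toolz [ 5.e-04  9.e-04 -1.e+00] yaw_y 11.64 F [-1.8   2.43  4.8 ] T [ 0.65  0.61 -0.01] open 0.273 ff 26.7 q [-0.28 -0.08  1.92  0.    1.3  -0.49]
dx dy dz [ 0.012  -0.0005 -0.0007] twist 0.0007
foot n 102 tilt deg 3.44 Z0 0.0142 Yrange [-0.04548774  0.06140605]
```

>>> arm_command:
  steps:
    - {"dx": -0.002, "dy": 0, "dz": 0, "twist": 0}
    - {"dx": -0.004, "dy": 0, "dz": 0, "twist": 0}
    - {"dx": -0.006, "dy": 0, "dz": 0, "twist": 0}
    - {"dx": -0.008, "dy": 0, "dz": 0, "twist": 0}
    - {"dx": -0.01, "dy": 0, "dz": 0, "twist": 0}
    - {"dx": -0.012, "dy": 0, "dz": 0.0005, "twist": 0}
    - {"dx": -0.013, "dy": 0, "dz": 0.0005, "twist": 0}
    - {"dx": -0.013, "dy": 0, "dz": 0.0005, "twist": 0}

```text
t: 14.73
ee_pos: [0.5114, -0.0429, 0.2351]
eef_rot: [0.0, 0.632, 0.775, 0.0]
force: [-3.0, 3.0, 7.2]
opening: 0.275
finger_force: 27.4
```

```bash
python3 look.py r2
```

```text
t 14.73 ee [ 0.5114 -0.0429  0.2351] toolz [ 6.e-04  5.e-04 -1.e+00] yaw_y 11.64 F [-2.99  3.04  7.18] T [0.57 0.69 0.08] open 0.275 ff 27.4 q [-0.31 -0.07  1.91  0.    1.3  -0.51]
dx dy dz [ 0.0251 -0.0006 -0.0008] twist 0.0008
foot n 100 tilt deg 10.16 Z0 0.0171 Yrange [-0.04292673  0.06235188]
```

View pics/r2.png

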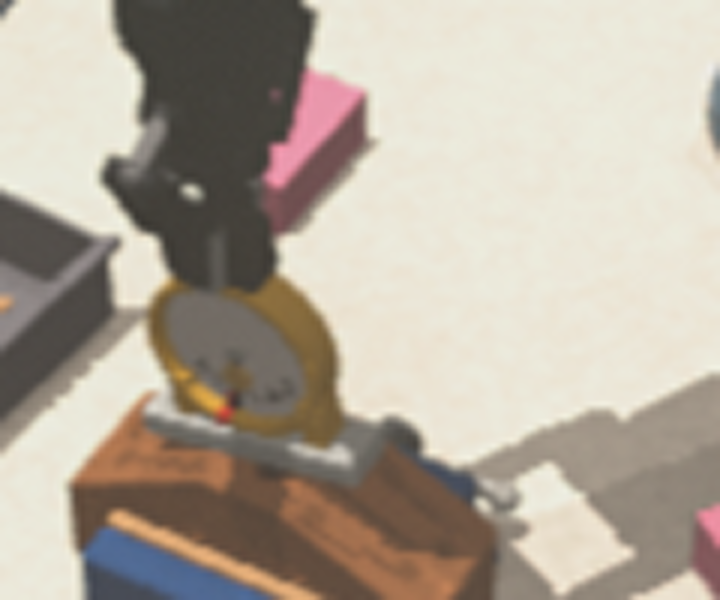

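The view shows the gauge rocking on the crown edge at about 10°. The tab is at (227,411), with the dark pointer just right of it at about (237,397). A bit further.

>>> arm_command:
  steps:
    - {"dx": -0.002, "dy": 0, "dz": 0, "twist": 0}
    - {"dx": -0.004, "dy": 0, "dz": 0, "twist": 0}
    - {"dx": -0.006, "dy": 0, "dz": 0.0005, "twist": 0}
    - {"dx": -0.008, "dy": 0, "dz": 0.0005, "twist": 0}
    - {"dx": -0.01, "dy": 0, "dz": 0.001, "twist": 0}
    - {"dx": -0.011, "dy": 0, "dz": 0.001, "twist": 0}
    - {"dx": -0.011, "dy": 0, "dz": 0.001, "twist": 0}

```text
t: 15.37
ee_pos: [0.5137, -0.0541, 0.2336]
eef_rot: [0.001, 0.632, 0.775, 0.0]
force: [-0.1, -0.1, 3.6]
opening: 0.278
finger_force: 27.1
```

>>> arm_command:
  steps:
    - {"dx": 0, "dy": 0, "dz": 0, "twist": 0}
    - {"dx": 0, "dy": 0, "dz": 0, "twist": 0}
    - {"dx": 0, "dy": 0, "dz": 0, "twist": 0}
    - {"dx": 0, "dy": 0, "dz": 0, "twist": 0}
    - {"dx": 0, "dy": 0, "dz": 0, "twist": 0}
    - {"dx": 0, "dy": 0, "dz": 0, "twist": 0}
    - {"dx": 0, "dy": 0, "dz": 0, "twist": 0}
    - {"dx": 0, "dy": 0, "dz": 0, "twist": 0}

```text
t: 16.03
ee_pos: [0.5136, -0.0538, 0.2335]
eef_rot: [0.0, 0.632, 0.775, 0.0]
force: [1.3, -1.0, 3.8]
opening: 0.275
finger_force: 27.2
```

```bash
cat >> look.py <<'E'
# tab and pointer angles from vertical below the dial centre
th=np.arctan(-p[0]); yf=np.cos(th); 
# dial centre: 42 mm above foot top along the foot normal, foot middle from the ends of the foot line
ym=np.mean(np.percentile(Y[k],[1,99])); zm=np.polyval(p,ym)
yc,zc=ym+.042*np.sin(th),zm+.042*np.cos(th); print('centre',round(yc,4),round(zc,4))
dd=np.hypot(g['y']-yc,g['z']-zc); an=np.degrees(np.arctan2(g['y']-yc,zc-g['z']))
sel=(dd<.043)&(dd>.012)&(abs(an)<35)
for v,u in np.argwhere(sel&((g['red']>35)&(f[...,0]>1.75*f[...,1])|((f.sum(-1)<225)))):
    print('RED' if g['red'][v,u]>35 else 'dark',u,v,f[v,u],'r',round(dd[v,u],4),'ang',round(an[v,u],1))
E
python3 look.py r3
```

```text
t 16.03 ee [ 0.5136 -0.0538  0.2335] toolz [ 9.e-04 -3.e-04 -1.e+00] yaw_y 11.65 F [ 1.29 -0.98  3.84] T [ 0.08 -0.3   0.01] open 0.275 ff 27.2 q [-0.32 -0.06  1.9  -0.    1.3  -0.53]
dx dy dz [ 0.0363 -0.0006 -0.0025] twist 0.0008
foot n 102 tilt deg 13.79 Z0 0.0192 Yrange [-0.0390772  0.0637121]
centre 0.0223 0.0569
dark 307 185 [74 66 58] r 0.0228 ang 2.0
dark 306 186 [97 69 58] r 0.0285 ang 8.4
dark 307 186 [73 63 58] r 0.0266 ang 2.1
dark 307 187 [94 70 60] r 0.0305 ang 2.1
```

View pics/r3.png

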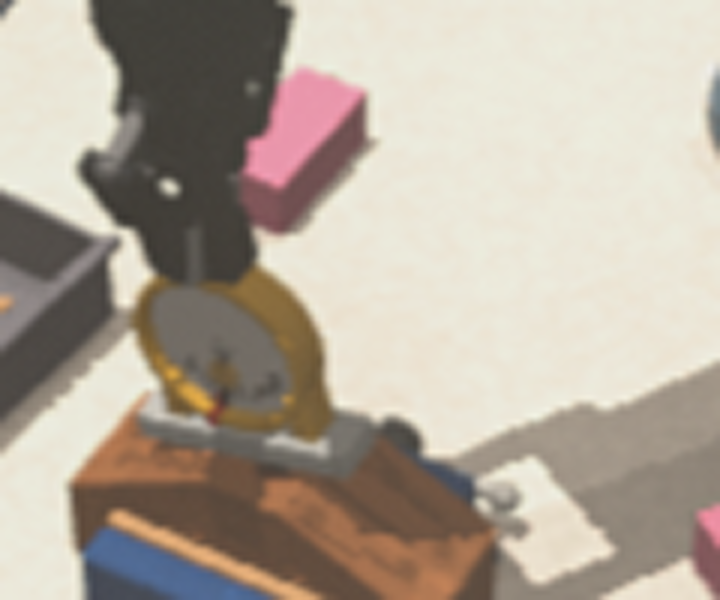

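The tab is at (214,411) and the pointer is nearly on it, at about (221,398). I'll fit the gauge model to the depth points to get the tilt accurately, calibrating on the level picture.

```bash
cat > fit.py <<'E'
import numpy as np, sys
from scipy.optimize import least_squares
a=np.radians(11.6); ex=np.array([np.cos(a),np.sin(a),0]); gy=np.array([np.sin(a),-np.cos(a),0]); O=np.array([.5054,-.0168,.122])
def sdf(p,q):
    x0,y0,z0,t=q; X=p[:,0]-x0; dy=p[:,1]-y0; dz=p[:,2]-z0      # (y0,z0): dial centre, t: +y end down
    Y=dy*np.cos(t)-dz*np.sin(t); Z=dy*np.sin(t)+dz*np.cos(t)
    b=np.abs(np.c_[X,Y,Z+.049])-[.015,.056,.007]; box=np.linalg.norm(np.maximum(b,0),axis=1)+np.minimum(b.max(1),0)
    c=np.c_[np.hypot(Y,Z)-.044,np.abs(X)-.011]; cyl=np.linalg.norm(np.maximum(c,0),axis=1)+np.minimum(c.max(1),0)
    return np.minimum(box,cyl)
def fit(n):
    D=np.load(n+'.npz'); f=D['f'].astype(int); d=D['w']-O; P=np.stack([d@ex,d@gy,d[...,2]],-1)
    brown=(f[...,0]-f[...,2]>25)&(P[...,2]<.012)
    m=(abs(P[...,0])<.03)&(abs(P[...,1]-.01)<.085)&(P[...,2]>-.02)&(P[...,2]<.09)&~brown&(f.sum(-1)>130)
    Q=P[m]
    best=None
    for t in (0,.1,.2,.3):
        q=np.array([0,.01,.057,t])
        for _ in range(5):
            s=np.abs(sdf(Q,q))<(.012 if _<2 else .006)
            r=least_squares(lambda q:sdf(Q[s],q),q,loss='soft_l1',f_scale=.002); q=r.x
        s=np.abs(sdf(Q,q))<.005
        if best is None or s.sum()>best[0]: best=(s.sum(),q)
    n_,q=best; t=q[3]; print(n,n_,len(Q),'x',round(q[0],4),'y',round(q[1],4),'z',round(q[2],4),'tilt',round(np.degrees(t),2),'foot under-centre y,z',np.round([q[1]-.056*np.sin(t),q[2]-.056*np.cos(t)],4))
if __name__=="__main__":
    for n in sys.argv[1:]: fit(n)
E
python3 fit.py p2 r1 r2 r3
```

```text
p2 709 864 x -0.0044 y 0.0078 z 0.0602 tilt 0.43 foot under-centre y,z [0.0074 0.0042]
r1 725 875 x -0.0034 y 0.0139 z 0.0577 tilt 4.01 foot under-centre y,z [0.01   0.0019]
r2 697 873 x -0.0039 y 0.0203 z 0.0584 tilt 9.83 foot under-centre y,z [0.0107 0.0032]
r3 705 863 x -0.0031 y 0.027 z 0.057 tilt 14.32 foot under-centre y,z [0.0131 0.0028]
```

```bash
cat > tab.py <<'E'
from h import *
import fit,sys
c=ctrl.camera('scene'); r=R.from_quat(np.roll(c["rotation"],-1)).as_matrix()
def tabs(n,x0,y0,z0,t):
    f=np.load(n+'.npz')['f'].astype(float); v,u=np.mgrid[0:400,0:640]
    ray=np.stack([(u-c["cx"])/c["fx"],-(v-c["cy"])/c["fy"],-np.ones_like(u)],-1)@r.T; o=np.array(c["origin"])-fit.O
    p=o+ray*((x0+.011-o@fit.ex)/(ray@fit.ex))[...,None]; y=p@fit.gy-y0; z=p[...,2]-z0; d=np.hypot(y,z)
    an=np.degrees(np.arctan2(y,-z)); w=(f[...,0]-1.55*f[...,1]).clip(0)*((d>.022)&(d<.046)&(abs(an)<35)&(z<0)); k=w>0
    print(n,int(k.sum()),'world ang',round(np.degrees(np.arctan2((w*y).sum(),-(w*z).sum())),2),'tab',round(np.degrees(np.arctan2((w*y).sum(),-(w*z).sum()))+t,2),'r',round((w*d).sum()/w.sum(),4), 'spread',np.round(np.sort(an[k]),1))
tabs('p2',-.0044,.0078,.0602,.0); tabs('r1',-.0034,.0139,.0577,3.6); tabs('r2',-.0039,.0203,.0584,9.4); tabs('r3',-.0031,.027,.057,13.9)
E
python3 tab.py
```

```text
p2 9 world ang 16.54 tab 16.54 r 0.0403 spread [11.1 12.5 13.4 14.6 15.8 16.1 17.1 18.6 20.4]
r1 7 world ang 13.34 tab 16.94 r 0.0403 spread [ 8.7  9.5 10.5 12.  13.  15.6 16.8]
r2 7 world ang 7.35 tab 16.75 r 0.0419 spread [ 3.7  3.9  4.1  7.7  8.2  8.8 12.1]
r3 4 world ang 5.05 tab 18.95 r 0.0421 spread [2.6 2.7 6.6 6.9]
```

>>> arm_command:
  steps:
    - {"dx": -0.001, "dy": 0, "dz": 0.0005, "twist": 0}
    - {"dx": -0.002, "dy": 0, "dz": 0.0005, "twist": 0}
    - {"dx": -0.004, "dy": 0, "dz": 0.001, "twist": 0}
    - {"dx": -0.005, "dy": 0, "dz": 0.001, "twist": 0}
    - {"dx": -0.006, "dy": 0, "dz": 0.0015, "twist": 0}
    - {"dx": -0.007, "dy": 0, "dz": 0.0015, "twist": 0}
    - {"dx": -0.007, "dy": 0, "dz": 0.0015, "twist": 0}
    - {"dx": -0.007, "dy": 0, "dz": 0.0015, "twist": 0}

```text
t: 16.8
ee_pos: [0.5147, -0.0603, 0.2323]
eef_rot: [-0.0, 0.632, 0.775, 0.0]
force: [1.7, 0.5, 6.8]
opening: 0.278
finger_force: 27.9
```

>>> arm_command:
  steps:
    - {"dx": 0, "dy": 0, "dz": 0, "twist": 0}
    - {"dx": 0, "dy": 0, "dz": 0, "twist": 0}
    - {"dx": 0, "dy": 0, "dz": 0, "twist": 0}
    - {"dx": 0, "dy": 0, "dz": 0, "twist": 0}
    - {"dx": 0, "dy": 0, "dz": 0, "twist": 0}
    - {"dx": 0, "dy": 0, "dz": 0, "twist": 0}
    - {"dx": 0, "dy": 0, "dz": 0, "twist": 0}
    - {"dx": 0, "dy": 0, "dz": 0, "twist": 0}

```text
t: 17.47
ee_pos: [0.5147, -0.0603, 0.2323]
eef_rot: [-0.0, 0.632, 0.775, 0.0]
force: [0.0, 0.1, 6.5]
opening: 0.271
finger_force: 27.9
```

```bash
python3 look.py r4 | head -3; python3 look.py r5 | head -1; python3 fit.py r4 r5; python3 - <<'E'
from h import *
f=[np.load(n+'.npz')['f'][170:200,290:330] for n in('r4','r5')]
f=[((f[0].astype(int)+f[1])//2).astype(np.uint8), np.load('r3.npz')['f'][170:200,290:330]]
save('r4z',np.hstack([cv2.resize(x,(400,300),interpolation=cv2.INTER_CUBIC) for x in f]))
E
```

```text
t 17.47 ee [ 0.5147 -0.0603  0.2323] toolz [-1.e-04  9.e-04 -1.e+00] yaw_y 11.65 F [0.   0.09 6.46] T [0.52 0.03 0.01] open 0.271 ff 27.9 q [-0.34 -0.06  1.9   0.    1.3  -0.54]
dx dy dz [ 0.0428 -0.0004 -0.0037] twist 0.0009
foot n 101 tilt deg 15.32 Z0 0.0187 Yrange [-0.03848898  0.06607399]
t 17.52 ee [ 0.5147 -0.0603  0.2323] toolz [-1.e-04  1.e-03 -1.e+00] yaw_y 11.65 F [0.13 1.08 7.35] T [0.52 0.04 0.01] open 0.275 ff 27.9 q [-0.34 -0.06  1.9   0.    1.3  -0.54]
r4 710 860 x -0.0031 y 0.0299 z 0.0578 tilt 16.79 foot under-centre y,z [0.0137 0.0042]
r5 710 860 x -0.0029 y 0.0302 z 0.0571 tilt 17.09 foot under-centre y,z [0.0137 0.0036]
```

View pics/r4z.png

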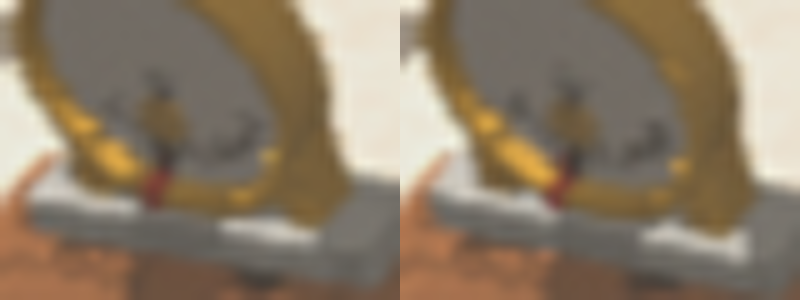

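The enlarged view (left, now) shows the pointer ending at (163,165), just above the red tab at (153,188), nearly on it. One last numeric check.

```bash
sed -i '/^tabs(/d' tab.py; cat >> tab.py <<'E'
for n,q in (('r4',(-.003,.0301,.0574,16.5)),('r5',(-.003,.0301,.0574,16.5))): tabs(n,*q)
# where a mark on the face at world angle A, radius rr, would appear in the 10x crop
o=np.array(c["origin"])
for A in (0,4,8,-4):
  for rr,xx in((0,.011),(.020,.006),(.030,.006),(.039,.011)):
    P=fit.O+fit.ex*(-.003+xx)+fit.gy*(.0301+rr*np.sin(np.radians(A)))+np.array([0,0,.0574-rr*np.cos(np.radians(A))])
    k=r.T@(P-o); u=c["cx"]+c["fx"]*k[0]/-k[2]; v=c["cy"]-c["fy"]*k[1]/-k[2]; print(A,rr,np.round([(u-289.5)*10,(v-169.5)*10]))
f=((np.load('r4.npz')['f'].astype(float)+np.load('r5.npz')['f'])/2)[170:200,290:330]
s=np.clip(f[...,0]-1.5*f[...,1],0,None); s[:14]=0; s[22:]=0; s[:,:9]=0;s[:,24:]=0; v,u=np.mgrid[0:30,0:40]; print('red centroid crop',10*(s*u).sum()/s.sum()+5,10*(s*v).sum()/s.sum()+5)
E
python3 tab.py
```

```text
r4 6 world ang 1.63 tab 18.13 r 0.0414 spread [-2.4 -1.9  2.6  2.6  2.6  6.7]
r5 6 world ang 1.74 tab 18.24 r 0.0415 spread [-2.4 -1.9  2.6  2.6  2.6  6.7]
0 0 [155.  77.]
0 0.02 [168. 119.]
0 0.03 [169. 145.]
0 0.039 [161. 180.]
4 0 [155.  77.]
4 0.02 [163. 117.]
4 0.03 [162. 142.]
4 0.039 [152. 176.]
8 0 [155.  77.]
8 0.02 [159. 115.]
8 0.03 [156. 139.]
8 0.039 [143. 172.]
-4 0 [155.  77.]
-4 0.02 [172. 120.]
-4 0.03 [176. 148.]
-4 0.039 [169. 183.]
red centroid crop 156.8939393939394 184.28030303030303
```

Red sits about 1.5° ahead of plumb, so one small nudge.

>>> arm_command:
  steps:
    - {"dx": -0.001, "dy": 0, "dz": 0, "twist": 0}
    - {"dx": -0.002, "dy": 0, "dz": 0.0005, "twist": 0}
    - {"dx": -0.0025, "dy": 0, "dz": 0.0005, "twist": 0}
    - {"dx": -0.0025, "dy": 0, "dz": 0.0005, "twist": 0}
    - {"dx": -0.0025, "dy": 0, "dz": 0.0005, "twist": 0}
    - {"dx": -0.0025, "dy": 0, "dz": 0.0005, "twist": 0}
    - {"dx": -0.0025, "dy": 0, "dz": 0.0005, "twist": 0}
    - {"dx": -0.0025, "dy": 0, "dz": 0.0005, "twist": 0}

```text
t: 18.28
ee_pos: [0.5152, -0.0627, 0.2317]
eef_rot: [-0.0, 0.632, 0.775, 0.0]
force: [-0.2, 0.7, 6.6]
opening: 0.279
finger_force: 27.9
```

>>> arm_command:
  steps:
    - {"dx": 0, "dy": 0, "dz": 0, "twist": 0}
    - {"dx": 0, "dy": 0, "dz": 0, "twist": 0}
    - {"dx": 0, "dy": 0, "dz": 0, "twist": 0}
    - {"dx": 0, "dy": 0, "dz": 0, "twist": 0}
    - {"dx": 0, "dy": 0, "dz": 0, "twist": 0}
    - {"dx": 0, "dy": 0, "dz": 0, "twist": 0}
    - {"dx": 0, "dy": 0, "dz": 0, "twist": 0}
    - {"dx": 0, "dy": 0, "dz": 0, "twist": 0}

```text
t: 18.95
ee_pos: [0.5153, -0.0627, 0.2318]
eef_rot: [-0.0, 0.632, 0.775, 0.0]
force: [0.4, 1.1, 6.2]
opening: 0.277
finger_force: 27.9
```

>>> arm_command:
  steps:
    - {"dx": 0, "dy": 0, "dz": 0, "twist": 0}
    - {"dx": 0, "dy": 0, "dz": 0, "twist": 0}
    - {"dx": 0, "dy": 0, "dz": 0, "twist": 0}
    - {"dx": 0, "dy": 0, "dz": 0, "twist": 0}
    - {"dx": 0, "dy": 0, "dz": 0, "twist": 0}
    - {"dx": 0, "dy": 0, "dz": 0, "twist": 0}
    - {"dx": 0, "dy": 0, "dz": 0, "twist": 0}
    - {"dx": 0, "dy": 0, "dz": 0, "twist": 0}

```text
t: 19.62
ee_pos: [0.5153, -0.0627, 0.2318]
eef_rot: [-0.0, 0.632, 0.775, 0.0]
force: [-0.2, 1.4, 7.2]
opening: 0.28
finger_force: 27.9
```

```bash
python3 look.py r6 | head -3; python3 look.py r7 | head -1; python3 fit.py r6 r7; python3 - <<'E'
from h import *
f=((np.load('r6.npz')['f'].astype(int)+np.load('r7.npz')['f'])//2).astype(np.uint8)[170:200,285:325]
save('r6z',cv2.resize(f,(800,600),interpolation=cv2.INTER_CUBIC))
E
```

```text
t 19.62 ee [ 0.5153 -0.0627  0.2318] toolz [-1.0e-04  1.1e-03 -1.0e+00] yaw_y 11.65 F [-0.2   1.4   7.16] T [ 0.54  0.05 -0.04] open 0.28 ff 27.9 q [-0.34 -0.05  1.9   0.    1.3  -0.54]
dx dy dz [ 0.0453 -0.0004 -0.0042] twist 0.0009
foot n 91 tilt deg 16.21 Z0 0.0198 Yrange [-0.03854736  0.06600814]
t 19.67 ee [ 0.5152 -0.0627  0.2318] toolz [-2.0e-04  1.1e-03 -1.0e+00] yaw_y 11.65 F [-0.    0.5   6.43] T [ 0.47 -0.   -0.01] open 0.275 ff 27.9 q [-0.34 -0.05  1.9   0.    1.3  -0.54]
r6 681 857 x -0.0036 y 0.0311 z 0.0573 tilt 17.98 foot under-centre y,z [0.0138 0.0041]
r7 658 855 x -0.0039 y 0.0318 z 0.0571 tilt 18.22 foot under-centre y,z [0.0143 0.0039]
```

View pics/r6z.png

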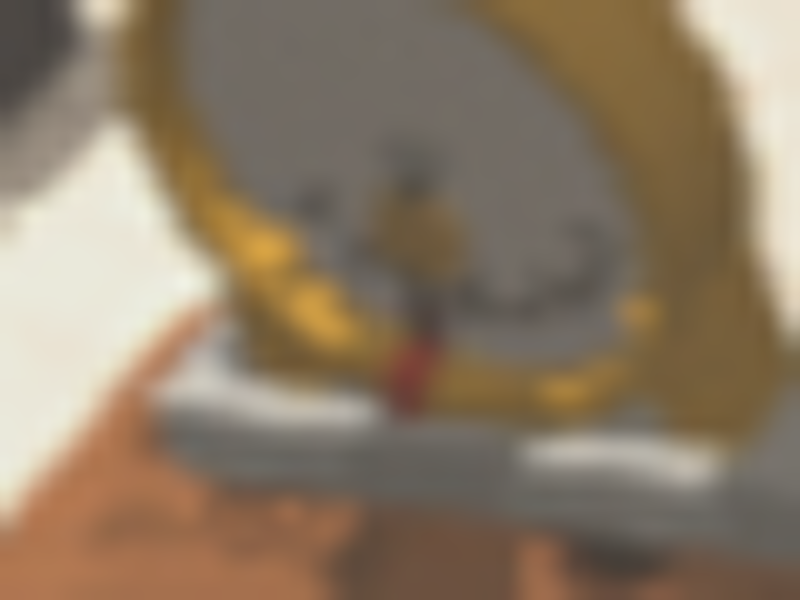

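The pointer, at (427,315), now runs straight into the red tab at (415,375), which matches the plumb projection. The foot rests on the crown edge at about 17.7° with steady light pressure, so I'm handing in.

```bash
python3 -c "
from rig import ctrl
print(ctrl.hand_in())"
```

```text
the job is handed in; nothing more can be done
None
```

I put the offcut in the scrap tray and handed the job in with the arm still holding the gauge on the block's crown, rocked about 17.7° towards the tab's end, the pointer steady on the red tab as far as the camera shows (within a degree or so).

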